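# Open the child-safe mending box by its hidden catch

### The job

The mending box is kept shut by a child-safe catch: a press pad let flush into the flat pale panel along its front, in the panel's own colour and each time somewhere else. Feel along the panel with the fingertips for the spot that gives and press it in so that the lid springs ajar, then push the lid on over until it rests fully open by itself. Do not lift, tip or shove the box, and leave the other things where they are.

Things in the scene. Friction and masses are not known exactly. Their poses are not given: they have to be found in the camera images.
- mending_box: Blue-grey plastic box, loose, about 2.4 kg, 145 mm deep (x), 304 long (y), 65 high. Origin under its centre, z up, -x is the front, towards the robot. A flat pale fixed panel, 60 mm deep (x -72 to -13 mm), runs the whole length of the front, its top 65 mm above the worktop. The blue-grey lid behind it (x -12 to +70 mm, 7.5 mm thick, no handle) is level with it when shut.
- panel_mid (a point): Middle of the pale panel's top face, 43 mm in front of the box's centre. The press pad's middle lies on the line through this point along the box's y, up to 40 mm either way, differing at each start. The pad is 40 (x) by 48 mm (y) in a pocket 42 by 50 mm, panel-coloured, its face 2 mm below the panel's; elsewhere the panel is rigid.
- panel_left (a point): Point on the panel's top face, 65 mm to the left (box's +y) of panel_mid, on a faint seam. A like seam lies 65 mm to the right. The seams are mere joints; the pad's pocket lies between them.
- catch (a joint): How far the sprung press pad is in, in m: 0 at rest (its face 2 mm below the panel's), 0.006 right in. It sinks straight down wherever it is pressed; the push needed is about 2 N at first and 4 N right in. The lid is let go when it is about 0.004 in, so a fingertip must follow it to at least 6 mm below the panel's face. It springs back when released.
- lid (a joint): Lid angle: 0 shut, 1.92 rad fully open on its stop, 20 degrees past upright. When the catch lets go, hinge springs raise it to about 1.1 rad, where it rests on them. From there it swings freely (0.12 kg): let go short of upright (1.57) it falls back on to the springs; past upright it falls open on to its stop and stays.
- lid_hinge (a point): Middle of the lid's hinge line, which runs along the box's y, 68 mm behind the box's centre, 54 mm above the worktop. The lid's underside lies 3 mm above the hinge line when shut; its front edge swings up and away from the robot.
- lid_edge (a point): Middle of the lid's front edge, 80 mm from the hinge line and 304 mm long; moves with the lid: 61 mm above the worktop when shut, about 130 mm when sprung ajar.
- grey_thread: Bystander: wooden spool of grey thread, 31 x 31 x 42 mm, standing. Origin under its centre.
- tape_measure: Bystander: grey tape measure, 33 x 72 x 66 mm, upright. Origin under its centre.
- torch: Bystander: dark pocket torch lying down, 33 x 99 x 33 mm. Origin under its centre.
- white_brush: Bystander: white nail brush, 30 x 85 x 23 mm. Origin under its centre.
- cream_pot: Bystander: small round cream pot, 50 mm wide, 28 mm high, behind the box. Origin under its centre.

How it is judged:
On the way, in this order (a step that is already met when the one before it is completed fails the run):
1. the hidden pad has been pressed down while the lid was still down or just springing up (value of joint catch above 0.003 m and value of joint lid below 1.2 rad), for 0.03 s.
2. the lid has been pushed over to fully open (value of joint lid above 1.7 rad), for 0.1 s.
At the end, for the whole second after the job is handed in: The lid rests fully open (over 1.75 rad) and still, the press pad has sprung back (under 1.5 mm), and the box stands flat, at rest, within 25 mm of where it stood (value of joint lid above 1.75 rad and velocity of joint lid between -0.1 and 0.1 rad/s and value of joint catch below 0.0015 m and distance of mending_box from where it was at the start of the episode below 0.025 m and angle between mending_box's own z axis and vertical below 0.05 rad and linear speed of mending_box below 0.02 m/s); the robot touches nothing.
It fails at once if the mending box is lifted, tipped or shoved by more than 25 mm (height (world z) of mending_box above 0.012 m or angle between mending_box's own z axis and vertical above 0.12 rad or distance of mending_box from where it was at the start of the episode above 0.025 m).
It fails at once if a bystander on the worktop is moved by more than 25 mm (distance of any of grey_thread, tape_measure, torch, white_brush, cream_pot from where it was at the start of the episode above 0.025 m).
It also fails if it takes over 42 s, if anything falls off the work surface, if the arm or the gripper's body presses on something with over 40 N, if the wrist force passes 120 N, or if a joint passes its speed limit or range.

### The arm

A 6-joint arm with a two-finger parallel gripper is mounted at the origin on a cart in front of the work surface, level with it; the furniture and walls round the work are solid. World frame = base frame: x ahead of the robot, y to its left, z up, the work surface at z = 0. Lengths are in m, angles in rad, forces in N, time in s.
With the tool pointing down it reaches from about 0.325 to 1 m from the base axis. Payload 5.1 kg.
Tool frame: the origin (TCP) lies midway between the tips of the shut fingers; the grasp point (between the pads) lies 19 mm behind it; z points along the fingers, y is the direction in which the jaws open and shut (so a half turn about z gives the same grasp; the last joint's range is limited). The gripper opens to 85 mm and grips with 20 to 120 N. Pads are 22 mm wide; open, the fingers measure 114 mm over their backs; the gripper's body (76 mm by 85 mm) begins 54 mm behind the grasp point. The pads swing forward as they close: fully open they stand 13 mm farther back than shut.
Start: joints at [-1.383, 0.124, 1.65, -0, 1.367, -0.083], TCP at [0.174, -0.626, 0.231] pointing down, gripper open.
Joint ranges: [-2.61, 2.61], [-1.02, 2.33], [0.03, 2.71], [-1.35, 4.49], [0.32, 2.68], [-2.91, 2.91]. Speed limits (rad/s): [2.57, 2.57, 3.14, 3.14, 3.14, 3.14].

### API

Orientations are given as a 3x3 rotation matrix whose columns are the frame's x, y, z axes.
In Python, from station import * gives the robot as it stands.
- The arm moves only by the tool play_rows, never from a script. Its argument "motion" is text: rows parted by semicolons, each of 7 numbers parted by spaces: the shift along the tool's x, y, z in cm, then the turn, a rotation vector about the tool's x, y, z in rad, then the closure, from 0 (fully open) to 1 (shut). In form: dx dy dz wx wy wz hand; .... A call has 1 to 20 rows; each row shifts and turns the pose as measured when the row begins, along the tool's axes as they then stand; what a row does not reach is not made up. A row lasts 1/10 s, in which the tool goes at most 50 mm and 8.59 degrees, less where a joint would pass 70% of its speed; a pose out of reach is approached as far as the arm can. A call is refused whole if a number of a shift passes 5 or a number of a turn 0.15, either way. A call with a gripper value outside its range is refused whole. The fingers move at their own pace and stop on an object; the grip force is fixed at half the most. Time passes only in rows, so rows that do not move let the fingers close. It gives the time, the measured TCP pose, the force and the opening at its end, in the units of the state.
- get_state(): the state, without advancing time (a new reading comes with each control period).
- snapshot(name): name is "scene" or "top" or "wrist"; returns the picture (420x560x3 uint8, red, green, blue); there is no depth.
- get_calibration(name): a dict with "mtx" (3x3 intrinsics, pixels), "extrinsics" (4x4, takes a point from world to camera coordinates). Camera axes: x right, y up, looking along -z (the intrinsics and any distortion apply to the point x, -y, -z); pixel columns grow to the right and rows downward; lengths in m; the calibration is good to about 2 mm. A picture is of the moment at which its call begins: read the wrist's pose just before it. get_calibration takes no time and is no camera call; for the wrist camera it gives the pose at the moment of the call.
- sign_off(): hands the job in, once; it reports no verdict.
The state is a dict: "t": time; "qpos": joint angles; "dq": joint speeds; "joint_torque": joint torques, N m; "tcp_pos": TCP position; "eef_rot": TCP orientation; "force": force on the tool from outside, world axes, zero at the start; "moment": the same for the moment, N m; "width": opening from 0.0 (shut) to 1.0 (fully open).
Only numpy, scipy, OpenCV 4.12 (cv2) and the standard library are available. Lean on these libraries where they do the work, as an engineer would, in place of code of your own. Each camera call takes 0.05 s, during which the arm holds its last target. There are 200 camera calls.

## Working session

There is one attempt and no reset: what is moved stays moved. The work goes in short steps, Python scripts to look and compute and a tool call to move; the robot and the scene stay as the last step left them, time stands still between calls to the robot, and variables do not carry over. Pictures are saved under pics/ and viewed, about 8 in all and at most 12, crops included, and the job is handed in when it is done.

Besides the shell and the picture viewer there is one more tool, called after "Request:" as name(argument=value, ...) on one line, values as JSON. play_rows: Moves the arm, as the interface text tells. Its arguments: {"type":"object","properties":{"motion":{"type":"string"}},"required":["motion"]}

```bash
mkdir -p pics
python3 - <<'E'
from station import *
import cv2,numpy as np
s=get_state();print(s['t'],s['tcp_pos'],s['eef_rot'],s['force'],s['width'])
for n in("scene","top"):
    im=snapshot(n);cv2.imwrite(f'pics/{n}0.png',im[:,:,::-1]);c=get_calibration(n);print(n,c)
E
```

```text
0.0 [ 0.17371799 -0.62571355  0.23003139] [[ 9.63556563e-01  2.67504375e-01 -3.99082534e-04]
 [ 2.67504618e-01 -9.63554340e-01  2.07683602e-03]
 [ 1.71025013e-04 -2.10790540e-03 -9.99997764e-01]] [ 0.1627827   0.03206004 -0.52237109] 1.0001487777679332
scene {'mtx': array([[400.12698527,   0.        , 280.01155229],
       [  0.        , 400.12698527, 202.48862769],
       [  0.        ,   0.        ,   1.        ]]), 'extrinsics': array([[-0.89480772, -0.44584779, -0.02321413,  0.61088142],
       [ 0.26527985, -0.57279415,  0.77558589, -0.16236477],
       [-0.35909017,  0.687842  ,  0.63081506, -1.00877744],
       [ 0.        ,  0.        ,  0.        ,  1.        ]])}
top {'mtx': array([[452.1060072 ,   0.        , 282.48831553],
       [  0.        , 452.1060072 , 203.36011326],
       [  0.        ,   0.        ,   1.        ]]), 'extrinsics': array([[-2.98573108e-02, -9.99553589e-01,  1.07897889e-03,
         1.48279939e-01],
       [ 9.76859776e-01, -2.89506809e-02,  2.11912330e-01,
        -6.02585637e-01],
       [-2.11786492e-01,  7.38114336e-03,  9.77288085e-01,
        -1.40994154e+00],
       [ 0.00000000e+00,  0.00000000e+00,  0.00000000e+00,
         1.00000000e+00]])}
```

View pics/top0.png

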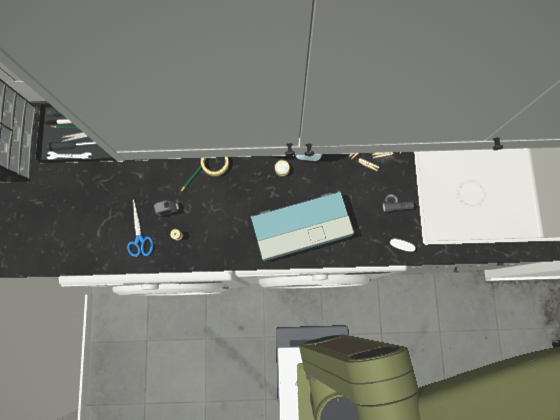

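View pics/scene0.png

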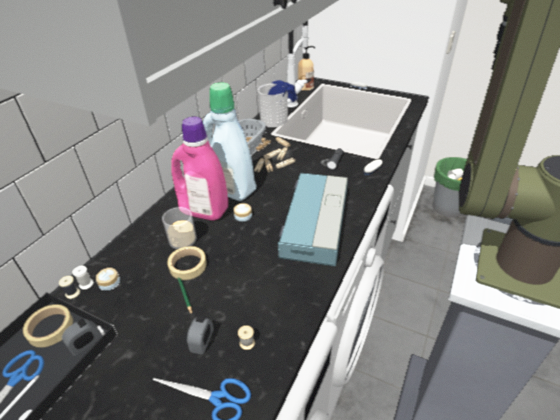

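The top view shows the box at about (303,226), with a faint rectangular outline in the pale panel at about (317,235). The scene view shows the same outline at about (333,199). Next I'll measure the box and the outline.

```bash
cat > h.py <<'E'
from station import *
import cv2,numpy as np
def cast(n,px,z):
    c=get_calibration(n);K=c['mtx'];E=c['extrinsics'];R=E[:3,:3];o=-R.T@E[:3,3]
    d=np.linalg.inv(K)@np.array([px[0],px[1],1.]);d=R.T@(d*[1,-1,-1])
    return o+d*(z-o[2])/d[2]
def proj(n,p):
    c=get_calibration(n);q=c['extrinsics']@np.append(p,1);q=q[:3]*[1,-1,-1];q=c['mtx']@q;return q[:2]/q[2]
E
python3 - <<'E'
from h import *
im=cv2.imread('pics/top0.png')
hsv=cv2.cvtColor(im,cv2.COLOR_BGR2HSV)
roi=np.zeros(im.shape[:2],np.uint8);roi[180:270,240:362]=1
print(hsv[210,300],hsv[245,280],hsv[235,317])
m=((hsv[...,2]>110)&(roi>0)).astype(np.uint8)
cs,_=cv2.findContours(m,0,2);c=max(cs,key=cv2.contourArea)
r=cv2.minAreaRect(c);b=cv2.boxPoints(r);print(r)
for p in b: print(p,cast('top',p,.065))
m2=m*(hsv[...,1]<50);cs,_=cv2.findContours(m2.astype(np.uint8),0,2);c=max(cs,key=cv2.contourArea);r=cv2.minAreaRect(c)
print('panel',r)
for p in cv2.boxPoints(r): print(p,cast('top',p,.065))
crop=cv2.resize(im[185:265,245:360],None,fx=6.5,fy=6.5,interpolation=cv2.INTER_CUBIC);cv2.imwrite('pics/crop1.png',crop)
E
```

```text
[ 92  60 194] [ 39  17 216] [ 38  19 216]
((301.5943908691406, 224.33016967773438), (46.01579284667969, 95.19087219238281), 74.05460357666016)
[249.50948 215.28299] [0.57026082 0.23832586 0.065     ]
[341.03778 189.13205] [ 0.64870182 -0.06326547  0.065     ]
[353.67932 233.37735] [ 0.50115543 -0.09549382  0.065     ]
[262.151  259.5283] [0.42616698 0.20027543 0.065     ]
panel ((305.17926025390625, 236.87734985351562), (19.917278289794922, 95.19085693359375), 74.05460357666016)
[256.67926 240.37735] [0.48779948 0.21655066 0.065     ]
[348.20758 214.22641] [ 0.5642551  -0.08171095  0.065     ]
[353.67926 233.37735] [ 0.50115544 -0.09549363  0.065     ]
[262.15094 259.5283 ] [0.42616698 0.20027562 0.065     ]
```

View pics/crop1.png

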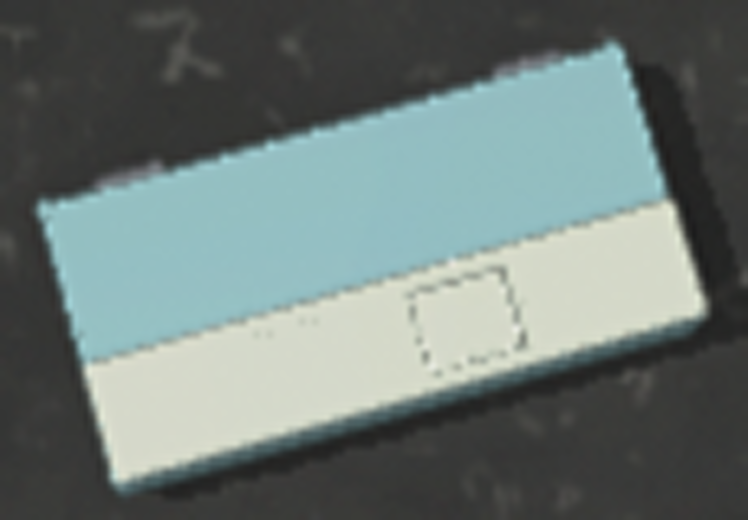

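The crop shows the pad pocket with corners at about (410,290), (503,268), (523,350) and (433,372). That is right of the panel's middle.

Run:
```python
from h import *
f=lambda x,y:((x+.5)/6.5-.5+245,(y+.5)/6.5-.5+185)
P={k:cast('top',f(*v),.065) for k,v in dict(FL=(112,487),FR=(707,312),BR=(672,200),BL=(83,362),p1=(410,290),p2=(503,268),p3=(523,350),p4=(433,372),LBL=(38,205),LBR=(620,42)).items()}
for k,v in P.items(): print(k,v.round(4))
pan=(P['FL']+P['FR']+P['BR']+P['BL'])/4; pad=sum(P[f'p{i}'] for i in(1,2,3,4))/4
y=(P['FL']-P['FR'])+(P['BL']-P['BR'])+(P['LBL']-P['LBR']);y/=np.linalg.norm(y);x=np.array([y[1],-y[0],0])
print('pan',pan,'pad',pad,'y',y,'yaw',np.arctan2(x[1],x[0]),'pad in panel frame',(pad-pan)@x,(pad-pan)@y)
allc=(P['FL']+P['FR']+P['LBL']+P['LBR'])/4;print('boxc',allc,(pan-allc)@x)
for k in P: print(k,((P[k]-allc)@x).round(4),((P[k]-allc)@y).round(4))
s=get_state();R=s['eef_rot']
# tool shift to point
for z in(.12,):
    d=pad.copy();d[2]=z;print('tool shift cm',R.T@(d-s['tcp_pos'])*100)
```

```text
FL [0.4263 0.2014 0.065 ]
FR [ 0.5038 -0.0946  0.065 ]
BR [ 0.5606 -0.0807  0.065 ]
BL [0.4881 0.2144 0.065 ]
p1 [0.5191 0.0518 0.065 ]
p2 [0.5288 0.0052 0.065 ]
p3 [ 0.4876 -0.0026  0.065 ]
p4 [0.478  0.0422 0.065 ]
LBL [0.5674 0.2354 0.065 ]
LBR [ 0.6424 -0.0594  0.065 ]
pan [0.49468533 0.060124   0.065     ] pad [0.50338008 0.02415523 0.065     ] y [-0.24612042  0.96923926  0.        ] yaw 0.24867549866634936 pad in panel frame -0.0004253570807000654 -0.03700229896704414
boxc [0.53496746 0.07070387 0.065     ] -0.041646938808391105
FL -0.0732 0.1534
FR -0.0709 -0.1525
BR -0.0124 -0.153
BL -0.0101 0.1508
p1 -0.02 -0.0144
p2 -0.0221 -0.0619
p3 -0.064 -0.0594
p4 -0.0622 -0.0136
LBL 0.072 0.1516
LBR 0.0721 -0.1525
tool shift cm [ 49.14711147 -53.78403555  11.12679612]
```

Request:
play_rows(motion="2 -2.2 0 0 0 0 1;3 -3.3 0 0 0 0 1;3 -3.3 0 0 0 0 1;3 -3.3 0 0 0 0 1;3 -3.3 0 0 0 0 1;3 -3.3 0 0 0 0 1;3 -3.3 0 0 0 0 1;3 -3.3 0 0 0 0 1;3 -3.3 0 0 0 0 1;3 -3.3 0 0 0 0 1;3 -3.3 0 0 0 0 1;3 -3.3 0 0 0 0 1;3 -3.3 0 0 0 0 1;3 -3.3 0 0 0 0 1;3 -3.3 0 0 0 0 1;2 -2.2 0 0 0 0 1;1 -1.1 0 0 0 0 1;0 0 0 0 0 0 1")

```text
t: 1.9
tcp_pos: [0.4959, 0.0251, 0.2243]
eef_rot: [[0.964, 0.264, -0.005], [0.264, -0.964, 0.01], [-0.002, -0.011, -1.0]]
force: [0.3, 0.5, -0.0]
width: -0.0
```

```bash
cat > d.py <<'E'
from h import *
s=get_state();R=s['eef_rot'];print(s['t'],s['tcp_pos'].round(4),s['force'].round(2),s['width'],R.round(3).tolist())
print('shift cm',(R.T@(np.array([.5034,.0242,.085])-s['tcp_pos'])*100).round(2))
E
python3 d.py
```

```text
1.9 [0.4959 0.0251 0.2243] [ 0.29  0.51 -0.04] -0.00033763644761965455 [[0.964, 0.264, -0.005], [0.264, -0.964, 0.01], [-0.002, -0.011, -1.0]]
shift cm [ 0.72  0.43 13.93]
```

Request:
play_rows(motion="0.4 0.2 3 0 0 0 1;0.3 0.2 4 0 0 0 1;0 0 4 0 0 0 1;0 0 2.5 0 0 0 1;0 0 0 0 0 0 1")

```text
t: 2.4
tcp_pos: [0.503, 0.0216, 0.0862]
eef_rot: [[0.965, 0.264, -0.002], [0.264, -0.965, 0.008], [-0.0, -0.008, -1.0]]
force: [-0.5, -0.1, -0.3]
width: -0.003
```

```bash
python3 d.py
python3 - <<'E'
from h import *
im=snapshot('top');im=cv2.cvtColor(im,4);a=cv2.resize(im[150:270,225:375],None,fx=4,fy=4,interpolation=cv2.INTER_CUBIC);cv2.imwrite('pics/top2.png',a)
E
```

```text
2.4 [0.503  0.0216 0.0862] [-0.51 -0.1  -0.33] -0.002787134387182527 [[0.965, 0.264, -0.002], [0.264, -0.965, 0.008], [-0.0, -0.008, -1.0]]
shift cm [ 0.11 -0.24  0.12]
```

View pics/top2.png

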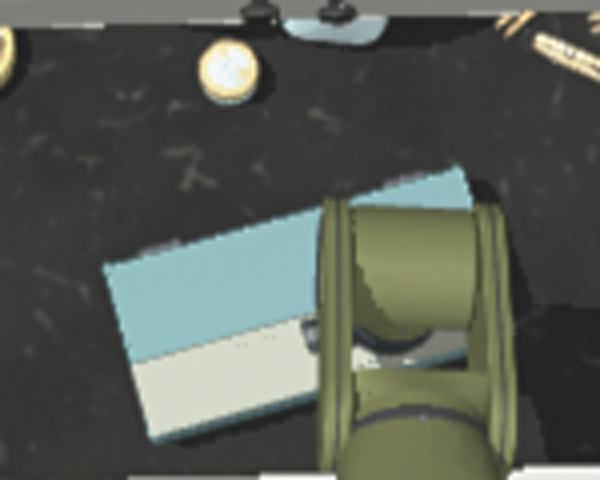

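The wrist hides the pad in this view and the box has not moved. I'll go down in small steps and watch the force.

Request:
play_rows(motion="0.1 -0.2 0.8 0 0 0 1;0 0 0.7 0 0 0 1;0 0 0.4 0 0 0 1;0 0 0.2 0 0 0 1;0 0 0 0 0 0 1")

```text
t: 2.95
tcp_pos: [0.5088, 0.0228, 0.0719]
eef_rot: [[0.965, 0.263, 0.011], [0.263, -0.965, 0.007], [0.012, -0.003, -1.0]]
force: [-0.7, -0.5, 1.0]
width: -0.006
```

Request:
play_rows(motion="-0.4 0 0 0 0 0 1;0 0 0.3 0 0 0 1;0 0 0 0 0 0 1")

```text
t: 3.25
tcp_pos: [0.5054, 0.0217, 0.0698]
eef_rot: [[0.965, 0.263, 0.013], [0.263, -0.965, 0.006], [0.014, -0.003, -1.0]]
force: [0.3, 0.1, -0.5]
width: 0.004
```

```bash
python3 d.py
```

```text
3.25 [0.5054 0.0217 0.0698] [ 0.28  0.08 -0.55] 0.0036596524303773794 [[0.965, 0.263, 0.013], [0.263, -0.965, 0.006], [0.014, -0.003, -1.0]]
shift cm [-0.11 -0.3  -1.52]
```

Request:
play_rows(motion="-0.2 -0.2 0.4 0 0 0 1;0 0 0.4 0 0 0 1;0 0 0 0 0 0 1")

```text
t: 3.55
tcp_pos: [0.5032, 0.0233, 0.0618]
eef_rot: [[0.965, 0.263, 0.014], [0.263, -0.965, 0.006], [0.015, -0.002, -1.0]]
force: [-0.5, -0.3, 1.7]
width: -0.001
```

The fingertip is below the panel face and the force is light, so it is in the pocket. Now I'll press it in.

Request:
play_rows(motion="0 0 0.4 0 0 0 1;0 0 0.4 0 0 0 1;0 0 0.2 0 0 0 1")

```text
t: 3.85
tcp_pos: [0.5035, 0.0233, 0.0566]
eef_rot: [[0.965, 0.264, 0.009], [0.264, -0.965, 0.006], [0.01, -0.003, -1.0]]
force: [-10.9, 0.4, 19.6]
width: -0.001
```

```bash
python3 d.py
python3 - <<'E'
from h import *
im=snapshot('scene');im=cv2.cvtColor(im,4);a=cv2.resize(im[130:290,240:440],None,fx=3,fy=3,interpolation=cv2.INTER_CUBIC);cv2.imwrite('pics/sc3.png',a)
E
```

```text
3.85 [0.5035 0.0233 0.0566] [-10.91   0.41  19.58] -0.0008889583873870431 [[0.965, 0.264, 0.009], [0.264, -0.965, 0.006], [0.01, -0.003, -1.0]]
shift cm [ 0.04 -0.1  -2.84]
```

View pics/sc3.png

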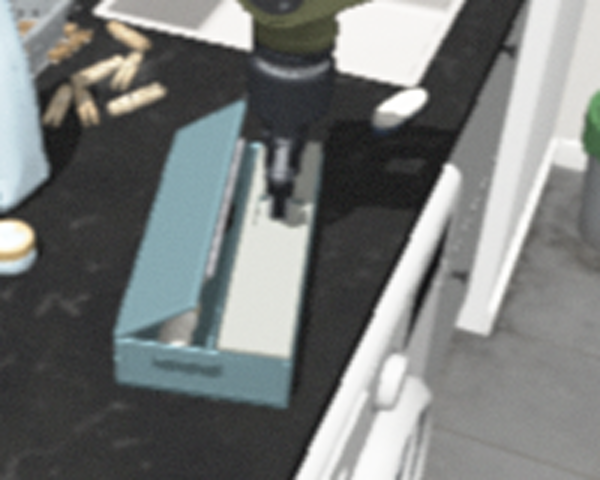

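The pad is right in and the lid is ajar, its edge near (210,120). Next I'll rise straight up and check the lid has settled.

Request:
play_rows(motion="-0.1 0 -0.6 0 0 0 1;-0.1 0 -1 0 0 0 1;0 0 -2 0 0 0 1;0 0 -2 0 0 0 1;0 0 0 0 0 0 1;0 0 0 0 0 0 1")

```text
t: 4.5
tcp_pos: [0.5009, 0.0224, 0.1138]
eef_rot: [[0.965, 0.263, 0.01], [0.263, -0.965, 0.006], [0.011, -0.003, -1.0]]
force: [-0.1, 0.6, -1.0]
width: 0.003
```

```bash
python3 d.py
python3 - <<'E'
from h import *
im=snapshot('scene');im=cv2.cvtColor(im,4);a=cv2.resize(im[130:290,240:440],None,fx=3,fy=3,interpolation=cv2.INTER_CUBIC);cv2.imwrite('pics/sc4.png',a)
E
```

```text
4.5 [0.5009 0.0224 0.1138] [-0.11  0.6  -1.  ] 0.0033146199048039783 [[0.965, 0.263, 0.01], [0.263, -0.965, 0.006], [0.011, -0.003, -1.0]]
shift cm [ 0.25 -0.1   2.89]
```

View pics/sc4.png

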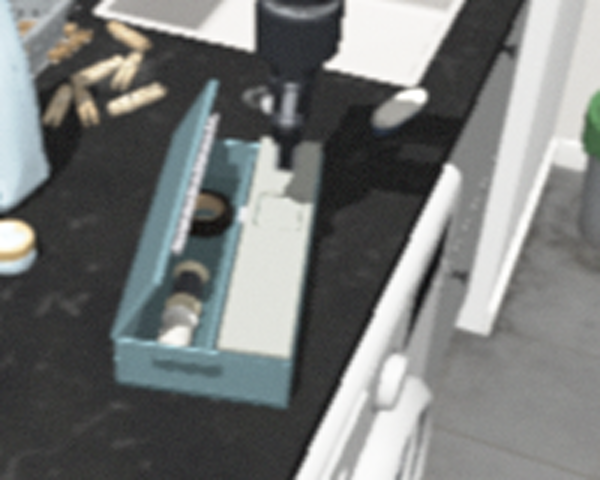

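Request:
play_rows(motion="1.5 0 0 0 0 0 1;2 0 0 0 0 0 1;2 0 0 0 0 0 1;1.5 0 0 0 0 0 1;1 0 0 0 0 0 1;1 0 0 0 0 0 1;1 0 0 0 0 0 1;0.8 0 0 0 0 0 1;0.8 0 0 0 0 0 1")

```text
t: 5.45
tcp_pos: [0.611, 0.054, 0.1033]
eef_rot: [[0.965, 0.262, -0.006], [0.262, -0.965, 0.006], [-0.004, -0.008, -1.0]]
force: [0.2, 0.4, -0.5]
width: -0.004
```

```bash
python3 d.py
python3 - <<'E'
from h import *
im=snapshot('scene');im=cv2.cvtColor(im,4);a=cv2.resize(im[130:290,240:440],None,fx=3,fy=3,interpolation=cv2.INTER_CUBIC);cv2.imwrite('pics/sc5.png',a)
E
```

```text
5.45 [0.611  0.054  0.1033] [ 0.23  0.38 -0.54] -0.0038470984606449655 [[0.965, 0.262, -0.006], [0.262, -0.965, 0.006], [-0.004, -0.008, -1.0]]
shift cm [-11.15   0.06   1.88]
```

View pics/sc5.png

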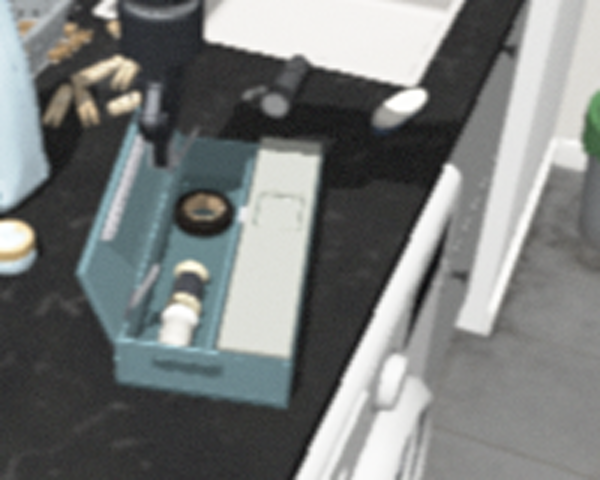

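The lid now leans back past upright, its top edge near (80,270). I'll back off, rise clear and check.

Request:
play_rows(motion="-1.5 0 0 0 0 0 1;-2.5 0 -0.5 0 0 0 1;-2 0 -3 0 0 0 1;-2 0 -4 0 0 0 1;-2 0 -4 0 0 0 1;-3 0 -2 0 0 0 1;-3 0 -1 0 0 0 1;0 0 0 0 0 0 1;0 0 0 0 0 0 1;0 0 0 0 0 0 1;0 0 0 0 0 0 1")

```text
t: 6.6
tcp_pos: [0.454, 0.01, 0.2553]
eef_rot: [[0.965, 0.263, -0.004], [0.263, -0.965, 0.005], [-0.002, -0.006, -1.0]]
force: [-0.1, 0.2, 0.4]
width: -0.001
```

```bash
python3 d.py
python3 - <<'E'
from h import *
im=snapshot('scene');im=cv2.cvtColor(im,4);a=cv2.resize(im[130:290,220:420],None,fx=3,fy=3,interpolation=cv2.INTER_CUBIC);cv2.imwrite('pics/sc6.png',a)
# predicted edge pixels for the lid end (+y) at several angles, crop coords
y=np.array([-.2461,.9692,0]);x=np.array([.9692,.2461,0]);c=np.array([.535,.0707,0])
for th in(1.57,1.75,1.92):
    p=c+x*(.068-.08*np.cos(th))+y*.152+[0,0,.054+.08*np.sin(th)]
    print(th,((proj('scene',p)-[220,130])*3).round())
for dx in(-.0725,):
    for sy in(-.152,.152):
        print('front top corner',((proj('scene',c+x*dx+y*sy+[0,0,.065])-[220,130])*3).round())
E
```

```text
6.6 [0.454  0.01   0.2553] [-0.11  0.2   0.4 ] -0.0007303358946979827 [[0.965, 0.263, -0.004], [0.263, -0.965, 0.005], [-0.002, -0.006, -1.0]]
shift cm [ 5.17  0.03 17.02]
1.57 [179. 271.]
1.75 [161. 270.]
1.92 [146. 272.]
front top corner [380. 143.]
front top corner [348. 356.]
```

View pics/sc6.png

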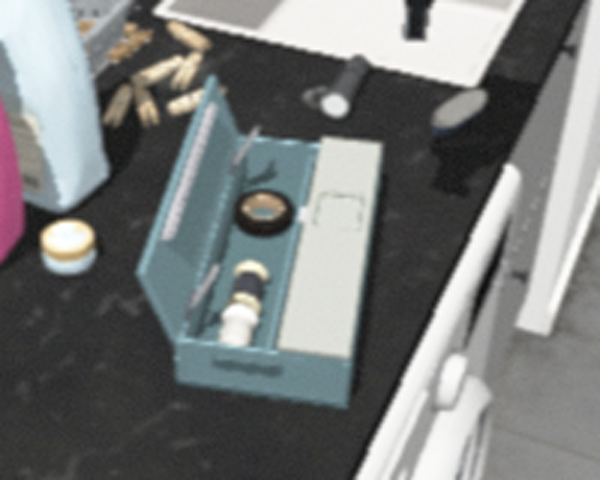

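The lid's edge corner is at about (140,272), which matches the prediction for 1.92 rad at (146,272). The box corners sit within a pixel or two of where they started, and the arm is clear.

```bash
python3 -c "
from station import *
print(sign_off())"
```

```text
the job is handed in; nothing more can be done
None
```

The mending box is open: I pressed the hidden pad, the lid sprang ajar, and I pushed it over until it stayed fully open by itself. I handed the job in after about 6.6 s of robot time; hand-in gives no verdict.

- **Finding the pad:** I didn't need to feel along the panel. The pad's outline shows faintly in the top camera picture, about 37 mm to the right of the panel's middle, and the shut fingertips went straight to it.
- **Pressing it:** The fingertips reached about 8 mm below the panel's face. The force reading at the bottom was about 20 N down, with about 11 N sideways. The lid was springing up in the next picture.
- **Lid:** In the last picture its edge corner is at (140, 272). I predicted (146, 272) for the fully open 1.92 rad and (161, 270) for 1.75 rad.
- **Box:** Its front corners matched where they started to within a pixel or two.
- **Pad release:** I didn't measure how far the pad sprang back. Nothing was touching it and its outline looked normal.
- **Other things:** The cream pot, torch and brush looked undisturbed. The thread and tape measure were out of that picture, but the arm never went near them.
- **Arm:** The gripper was clear and the force reading was about zero.

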